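# Click the clay cutters down and cull the tired one

## Task

Put the four clay plunger cutters to bed: press each knob straight down until it clicks and stays down, never pushing harder than about 20 N. One of them has a tired spring and clicks at clearly less force than the others: stand that one upright in the repair tray, plunger still clicked down, and let go. Leave the other three standing where they are on the board, clicked down, and do not shove aside the seal, the rib, the jar or the brush.

Things in the scene. Friction and masses are not known exactly. Their poses are not given: they have to be found in the camera images.
- board: Plywood work board, 300 (x) x 250 (y) x 16 mm thick, fixed to the table. Origin at the centre of its underside, z up; its top is 16 mm above the origin. The four cutters stand on it in a 2 x 2 group about 112 mm apart.
- tin: Shallow open aluminium repair tray, outside 180 (x) x 160 (y) x 26 mm high, walls and floor 4 mm, empty, fixed. Origin at the centre of its underside, z up; its inner floor is 4 mm above the origin.
- cutter_a: One of four identical-looking loose clay cutters, about 140 g, 78 mm tall, knob up. From below: blossom-shaped steel cutter 50 mm across, 13 mm high; round aluminium barrel 30 mm in diameter from 13 to 55 mm (grip here); rim 33 mm to 60 mm; knob. Origin: centre of its underside, z up the barrel. Which one has the tired spring can only be felt, and it changes place.
- plunger_a: The sprung plunger of cutter_a: a flat wooden knob 26 mm in diameter, 10 mm thick, on a 12 mm steel stem. Origin on the barrel's axis, 18 mm below the centre of the knob's flat top, z up. The flat top is 78 mm above the underside of the cutter when up, 70 mm when clicked down.
- click_a (a joint): Plunger travel of cutter_a in m: 0 up; at 0.004 it snaps over with a click and drops by itself to its stop at 0.0075 to 0.008, where it stays when let go. Let go before 0.004 it springs back up. Resistance is highest at the start of the travel and falls steadily to nothing at 4 mm. Peak: sound spring about 12 N, tired spring about 5 N (one cutter only).
- cutter_b: One of four identical-looking loose clay cutters, about 140 g, 78 mm tall, knob up. From below: blossom-shaped steel cutter 50 mm across, 13 mm high; round aluminium barrel 30 mm in diameter from 13 to 55 mm (grip here); rim 33 mm to 60 mm; knob. Origin: centre of its underside, z up the barrel. Which one has the tired spring can only be felt, and it changes place.
- plunger_b: The sprung plunger of cutter_b: a flat wooden knob 26 mm in diameter, 10 mm thick, on a 12 mm steel stem. Origin on the barrel's axis, 18 mm below the centre of the knob's flat top, z up. The flat top is 78 mm above the underside of the cutter when up, 70 mm when clicked down.
- click_b (a joint): Plunger travel of cutter_b in m: 0 up; at 0.004 it snaps over with a click and drops by itself to its stop at 0.0075 to 0.008, where it stays when let go. Let go before 0.004 it springs back up. Resistance is highest at the start of the travel and falls steadily to nothing at 4 mm. Peak: sound spring about 12 N, tired spring about 5 N (one cutter only).
- cutter_c: One of four identical-looking loose clay cutters, about 140 g, 78 mm tall, knob up. From below: blossom-shaped steel cutter 50 mm across, 13 mm high; round aluminium barrel 30 mm in diameter from 13 to 55 mm (grip here); rim 33 mm to 60 mm; knob. Origin: centre of its underside, z up the barrel. Which one has the tired spring can only be felt, and it changes place.
- plunger_c: The sprung plunger of cutter_c: a flat wooden knob 26 mm in diameter, 10 mm thick, on a 12 mm steel stem. Origin on the barrel's axis, 18 mm below the centre of the knob's flat top, z up. The flat top is 78 mm above the underside of the cutter when up, 70 mm when clicked down.
- click_c (a joint): Plunger travel of cutter_c in m: 0 up; at 0.004 it snaps over with a click and drops by itself to its stop at 0.0075 to 0.008, where it stays when let go. Let go before 0.004 it springs back up. Resistance is highest at the start of the travel and falls steadily to nothing at 4 mm. Peak: sound spring about 12 N, tired spring about 5 N (one cutter only).
- cutter_d: One of four identical-looking loose clay cutters, about 140 g, 78 mm tall, knob up. From below: blossom-shaped steel cutter 50 mm across, 13 mm high; round aluminium barrel 30 mm in diameter from 13 to 55 mm (grip here); rim 33 mm to 60 mm; knob. Origin: centre of its underside, z up the barrel. Which one has the tired spring can only be felt, and it changes place.
- plunger_d: The sprung plunger of cutter_d: a flat wooden knob 26 mm in diameter, 10 mm thick, on a 12 mm steel stem. Origin on the barrel's axis, 18 mm below the centre of the knob's flat top, z up. The flat top is 78 mm above the underside of the cutter when up, 70 mm when clicked down.
- click_d (a joint): Plunger travel of cutter_d in m: 0 up; at 0.004 it snaps over with a click and drops by itself to its stop at 0.0075 to 0.008, where it stays when let go. Let go before 0.004 it springs back up. Resistance is highest at the start of the travel and falls steadily to nothing at 4 mm. Peak: sound spring about 12 N, tired spring about 5 N (one cutter only).
- seal: Plain turned wooden seal, 36 mm tall, 22 mm in diameter, no plunger, standing loose in the middle of the group of cutters. Origin under its centre.
- rib: Flat wooden rib 34 x 100 x 6 mm lying loose on the board's far (+x) margin. Origin under its centre.
- jar: Amber glass jar 64 mm in diameter, 85 mm tall, at the left (+y) side of the table. Origin under its centre.
- brush: Brush lying at the right (-y) side of the table. Origin under its middle.
There are look-alikes about, which are no part of the job. What is shaped like the cutter_a but red is not meant. What is shaped like the tin but yellow is not meant.

How it is judged (in metres and radians):
At the end, for the whole second after the job is handed in: All four are clicked down, upright (0.15 rad) and at rest (0.02 m/s): the one with the tired spring on the floor of the repair tray, the other three on the board within 40 mm of their start. The judge knows them by their stops: tired 7.5 mm, sound 8.0 mm (angle between each of cutter_a, cutter_b, cutter_c, cutter_d's own z axis and vertical below 0.15 rad and linear speed of each of cutter_a, cutter_b, cutter_c, cutter_d below 0.02 m/s and ((value of joint click_a between 0.0045 and 0.00775 m and z of cutter_a in the frame of tin between 0 and 0.009 m and x of cutter_a in the frame of tin between -0.072 and 0.072 m and y of cutter_a in the frame of tin between -0.062 and 0.062 m) or (value of joint click_a above 0.00775 m and distance of cutter_a from where it was at the start of the episode below 0.04 m and z of cutter_a in the frame of board between 0.011 and 0.021 m)) and ((value of joint click_b between 0.0045 and 0.00775 m and z of cutter_b in the frame of tin between 0 and 0.009 m and x of cutter_b in the frame of tin between -0.072 and 0.072 m and y of cutter_b in the frame of tin between -0.062 and 0.062 m) or (value of joint click_b above 0.00775 m and distance of cutter_b from where it was at the start of the episode below 0.04 m and z of cutter_b in the frame of board between 0.011 and 0.021 m)) and ((value of joint click_c between 0.0045 and 0.00775 m and z of cutter_c in the frame of tin between 0 and 0.009 m and x of cutter_c in the frame of tin between -0.072 and 0.072 m and y of cutter_c in the frame of tin between -0.062 and 0.062 m) or (value of joint click_c above 0.00775 m and distance of cutter_c from where it was at the start of the episode below 0.04 m and z of cutter_c in the frame of board between 0.011 and 0.021 m)) and ((value of joint click_d between 0.0045 and 0.00775 m and z of cutter_d in the frame of tin between 0 and 0.009 m and x of cutter_d in the frame of tin between -0.072 and 0.072 m and y of cutter_d in the frame of tin between -0.062 and 0.062 m) or (value of joint click_d above 0.00775 m and distance of cutter_d from where it was at the start of the episode below 0.04 m and z of cutter_d in the frame of board between 0.011 and 0.021 m))); the robot touches nothing.
It fails at once if a plunger knob is pushed with more than 25 N (contact force between any of plunger_a, plunger_b, plunger_c, plunger_d and anything else above 25 N).
It fails at once if a cutter is tipped over (more than 60 degrees) (angle between any of cutter_a, cutter_b, cutter_c, cutter_d's own z axis and vertical above 1.05 rad).
It fails at once if a bystander (seal, rib, jar, brush) is moved by more than 30 mm (distance of any of seal, rib, jar, brush from where it was at the start of the episode above 0.03 m).
It also fails if it takes over 64 s, if anything falls off the work surface, if the arm or the gripper's body presses on something with over 40 N, if the wrist force passes 120 N, or if a joint passes its speed limit or range.

## Robot

A 6-joint arm with a two-finger parallel gripper is mounted at the origin on the work surface. World frame = base frame: x ahead of the robot, y to its left, z up, the work surface at z = 0. Lengths are in mm, angles in rad, forces in N, time in s.
With the tool pointing down it reaches from about 375 to 825 mm from the base axis. Payload 5.5 kg.
Tool frame: the origin (TCP) lies at the very end of the fingers, on their centre line; the grasp point (between the pads) lies behind it (robot.tcp_to_grasp is the z of the grasp point in the tool frame, in mm); z points along the fingers, y is the line along which they close (so a half turn about z gives the same grasp; the last joint's range is limited). The gripper opens to 85 mm and grips with 20 to 120 N. Pads are 22 mm wide; open, the fingers measure 114 mm over their backs; the gripper's body (76 mm by 85 mm) begins 54 mm behind the grasp point. The pads swing forward as they close: fully open they stand 13 mm farther back than shut.
Start: joints at [1.233, 0.314, -0.047, 1.21, 0, 1.571], TCP at [198.844, 566.088, 231.299] pointing down, gripper open.
Joint ranges: [-2.67, 2.67], [-0.69, 1.73], [-1.03, 1.25], [-2.08, 2.16], [-1.42, 1.45], [-3.14, 3.14]. Speed limits (rad/s): [2.39, 2.39, 3.01, 3.14, 3.14, 3.14].

## Interface

Orientations are given as a unit quaternion [w, x, y, z].
In Python, from plant import robot gives the robot as it stands.
- The arm moves only by the tool carry_out, never from a script. Its argument "series" is a list of rows, each an object with "travel": the shift along the tool's x, y, z in mm, a list of three; "rot": the turn, a rotation vector about the tool's x, y, z in rad, a list of three. In form: [{"travel": [tx, ty, tz], "rot": [ax, ay, az]}, ...]. A call has 1 to 5 rows; each row shifts and turns the commanded pose from where the row before left it, along the tool's axes as they then stand; what a row does not reach is not made up. A row lasts 1/10 s, in which the tool goes at most 50 mm and 8.59 degrees, less where a joint would pass 70% of its speed; a pose out of reach is approached as far as the arm can. A call with a gripper value outside its range is refused whole. "jaw" is the finger opening in mm, from 0 to 85.4, set as the call begins (left out, the last holds). The fingers move at their own pace and stop on an object; the grip force is fixed at half the most. Time passes only in rows, so rows that do not move let the fingers close. It gives the time, the measured TCP pose, the force, the opening and the grip force at its end, in the units of the state.
- robot.state(): the state, without advancing time (a new reading comes with each control period).
- robot.capture(name): name is "scene" or "top" or "wrist"; returns the picture (400x640x3 uint8, red, green, blue); there is no depth.
- robot.camera_params(name): a dict with "camera_matrix" (3x3 intrinsics, pixels), "origin" and "attitude" of the camera in the world. Camera axes: x right, y up, looking along -z (the intrinsics and any distortion apply to the point x, -y, -z); pixel columns grow to the right and rows downward; lengths in mm; the calibration is good to about 2 mm. A picture is of the moment at which its call begins: read the wrist's pose just before it. camera_params takes no time and is no camera call; for the wrist camera it gives the pose at the moment of the call.
- robot.hand_in(): hands the job in; it is judged then, once.
The state is a dict: "t": time; "joints": joint angles; "dq": joint speeds; "effort": joint torques, N m; "ee_pos": TCP position; "eef_rot": TCP orientation; "force": force on the tool from outside, world axes, zero at the start; "moment": the same for the moment, N m; "opening": finger opening in mm; "gripper_force": force on a finger pad.
Only numpy, scipy, OpenCV 4.12 (cv2) and the standard library are available. Lean on these libraries where they do the work, as an engineer would, in place of code of your own. Each camera call takes 0.05 s, during which the arm holds its last target. There are 200 camera calls.

## Working session

There is one attempt and no reset: what is moved stays moved. The work goes in short steps, Python scripts to look and compute and a tool call to move; the robot and the scene stay as the last step left them, time stands still between calls to the robot, and variables do not carry over. Pictures are saved under pics/ and viewed, at most 11 in all, crops included, and the job is handed in when it is done.

Besides the shell and the picture viewer there is one more tool, called after "Emit:" in YAML: its name, and indented under it one key for each argument. carry_out: Moves the arm, as the interface text tells. Its arguments: {"type":"object","properties":{"series":{"type":"array","items":{"type":"object","properties":{"travel":{"type":"array","items":{"type":"number"}},"rot":{"type":"array","items":{"type":"number"}}}}},"jaw":{"type":"number"}},"required":["series"]}

```bash
mkdir -p pics; ls
python3 - <<'E'
from plant import robot
import cv2
s=robot.state()
print(s, robot.tcp_to_grasp)
for n in("scene","top"):
    im=robot.capture(n); cv2.imwrite(f"pics/{n}0.png",im[:,:,::-1]); print(n,robot.camera_params(n))
E
```

```text
pics
{'t': 0.0, 'joints': array([ 1.23300510e+00,  3.14250916e-01, -4.80842691e-02,  1.21019405e+00,
       -2.24752936e-05,  1.57081282e+00]), 'dq': array([ 0.00204561,  0.00016668,  0.00047672,  0.00088317, -0.00099499,
       -0.00109895]), 'effort': array([-7.59376799e-04, -5.39596510e+01,  3.39745116e+01,  1.92036194e-02,
       -2.02775523e-04,  9.40465753e-06]), 'ee_pos': array([198.65685055, 565.54278204, 230.41736627]), 'eef_rot': array([-1.34560598e-04,  1.68101835e-01,  9.85769254e-01, -8.56014584e-04]), 'force': array([0.13528681, 0.70533399, 0.77972261]), 'moment': array([ 0.05185097,  0.00049054, -0.05058671]), 'gripper_force': 0.0, 'opening': 85.37525475731674} -18.700000000000003
scene {'camera_matrix': array([[421.75305963,   0.        , 311.56094566],
       [  0.        , 421.75305963, 192.55166797],
       [  0.        ,   0.        ,   1.        ]]), 'origin': array([1173.99885476,   77.69737329,  984.32213101]), 'attitude': array([0.61818958, 0.21097826, 0.2332276 , 0.72037123])}
top {'camera_matrix': array([[507.6931304 ,   0.        , 310.83112814],
       [  0.        , 507.6931304 , 199.45574038],
       [  0.        ,   0.        ,   1.        ]]), 'origin': array([ 231.24267989,   20.24306316, 1743.25567171]), 'attitude': array([ 0.71328857,  0.05555497, -0.06697261, -0.69544787])}
```

View pics/scene0.png

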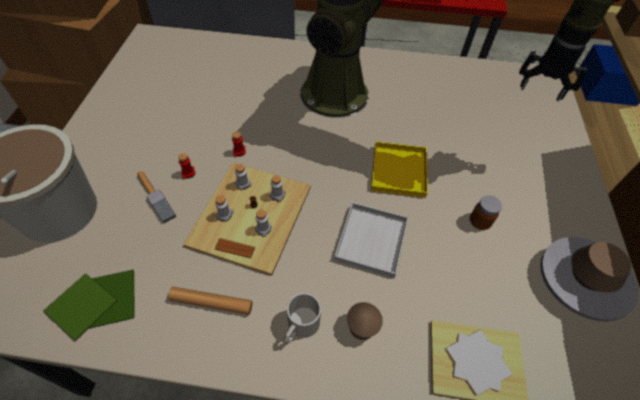

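View pics/top0.png

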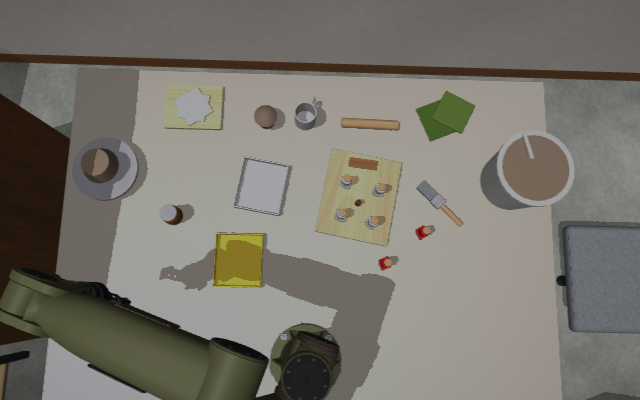

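The scene view shows four grey cutters with orange knobs at about (241,171), (277,181), (222,203) and (262,215), and the grey tray at (371,239). In the top view the knobs are at about (347,179), (381,187), (343,212) and (374,220), with the tray at (263,186). I'll cast rays next.

```bash
cat > h.py <<'E'
import numpy as np, cv2
from plant import robot
from scipy.spatial.transform import Rotation as R
def rot(q): return R.from_quat([q[1],q[2],q[3],q[0]]).as_matrix()
def ray(p,uv):
    d=np.linalg.inv(p["camera_matrix"])@[uv[0],uv[1],1]
    return rot(p["attitude"])@(d*[1,-1,-1])
def plane(p,uv,z):
    d=ray(p,uv);o=p["origin"];return o+d*(z-o[2])/d[2]
def proj(p,X):
    c=rot(p["attitude"]).T@(np.asarray(X)-p["origin"]);u=p["camera_matrix"]@(c*[1,-1,-1]);return u[:2]/u[2]
def blobs(m,a0,a1):
    n,l,s,c=cv2.connectedComponentsWithStats(m.astype(np.uint8))
    return [(c[i].round(1),s[i].tolist()) for i in range(1,n) if a0<=s[i,4]<=a1]
E
python3 - <<'E'
from h import *
for n,box in(("top",(310,400,160,235)),("scene",(205,300,155,245))):
    im=cv2.imread(f"pics/{n}0.png");p=robot.camera_params(n)
    h=cv2.cvtColor(im,cv2.COLOR_BGR2HSV).astype(int)
    m=(h[...,0]<17)&(h[...,1]>70)&(h[...,2]>90)
    k=np.zeros_like(m);k[box[2]:box[3],box[0]:box[1]]=1
    for c,s in blobs(m&k,8,400): print(n,c,s,plane(p,c,94).round(0))
p=robot.camera_params("top")
im=cv2.imread("pics/top0.png");h=cv2.cvtColor(im,cv2.COLOR_BGR2HSV).astype(int)
# board corners, tin corners (eye-read)
for uv in((332,149),(402,163),(387,246),(316,231)): print("board",plane(p,uv,16).round(0))
for uv in((243,157),(291,163),(281,215),(234,207)): print("tin",plane(p,uv,26).round(0))
cv2.imwrite("pics/c0.png",cv2.resize(np.hstack([im[140:250,310:410],cv2.imread("pics/scene0.png")[155:265,200:300]]),None,fx=4,fy=4,interpolation=cv2.INTER_CUBIC))
E
```

```text
top [363.8 163.9] [349, 160, 29, 10, 236] [ 646. -177.   94.]
top [347.1 177.4] [344, 175, 7, 7, 31] [ 598. -122.   94.]
top [382.3 186.4] [379, 184, 7, 7, 32] [ 571. -239.   94.]
top [342.3 211.5] [339, 209, 8, 7, 33] [ 483. -107.   94.]
top [375.2 219.8] [372, 217, 7, 7, 33] [ 459. -216.   94.]
scene [236.7 155.7] [234, 155, 7, 2, 9] [ 422. -232.   94.]
scene [239.5 167.3] [235, 163, 10, 9, 62] [ 462. -214.   94.]
scene [276.  178.7] [272, 175, 9, 8, 53] [ 486. -107.   94.]
scene [220.  199.1] [216, 195, 9, 9, 62] [ 575. -237.   94.]
scene [261.1 213.6] [257, 209, 9, 9, 60] [ 603. -122.   94.]
scene [226.8 242.3] [217, 239, 27, 6, 96] [ 697. -186.   94.]
board [717. -74.  16.]
board [ 673. -321.   16.]
board [ 380. -268.   16.]
board [425. -24.  16.]
tin [676. 235.  26.]
tin [659.  68.  26.]
tin [476.  97.  26.]
tin [499. 258.  26.]
```

View pics/c0.png

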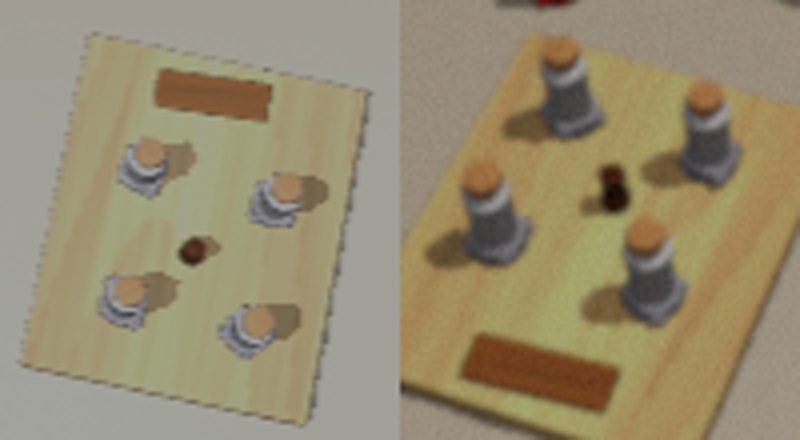

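The crop shows four cutters around the dark seal, with the rib on the far side. The triangulated knob positions are about A (600,-122), B (572,-238), C (484,-107) and D (460,-215), about 112 mm apart as expected. The tray centre is about (577,165). Next I'll move over the group.

Emit:
carry_out:
  series:
    - {"travel": [-33, -34, 0], "rot": [0, 0, 0]}
    - {"travel": [-33, -34, 0], "rot": [0, 0, 0]}
    - {"travel": [-33, -34, 0], "rot": [0, 0, 0]}
    - {"travel": [-33, -34, 0], "rot": [0, 0, 0]}
    - {"travel": [-33, -34, 0], "rot": [0, 0, 0]}
  jaw: 0

```text
t: 0.6
ee_pos: [298.4, 349.1, 231.0]
eef_rot: [-0.0, 0.168, 0.986, -0.0]
force: [0.9, -1.0, -0.6]
opening: 12.3
gripper_force: 0.0
```

Emit:
carry_out:
  series:
    - {"travel": [-33, -34, 0], "rot": [0, 0, 0]}
    - {"travel": [-33, -34, 0], "rot": [0, 0, 0]}
    - {"travel": [-33, -34, 0], "rot": [0, 0, 0]}
    - {"travel": [-33, -34, 0], "rot": [0, 0, 0]}
    - {"travel": [-33, -34, 0], "rot": [0, 0, 0]}

```text
t: 1.1
ee_pos: [397.7, 134.0, 231.2]
eef_rot: [0.0, 0.168, 0.986, 0.0]
force: [0.4, -0.0, 0.2]
opening: 0.1
gripper_force: 0.0
```

Emit:
carry_out:
  series:
    - {"travel": [-33, -34, 0], "rot": [0, 0, 0]}
    - {"travel": [-33, -34, 0], "rot": [0, 0, 0]}
    - {"travel": [-33, -34, 0], "rot": [0, 0, 0]}
    - {"travel": [-33, -34, 0], "rot": [0, 0, 0]}
    - {"travel": [-33, -34, 0], "rot": [0, 0, 0]}

```text
t: 1.6
ee_pos: [497.1, -81.2, 231.1]
eef_rot: [-0.0, 0.168, 0.986, 0.0]
force: [0.9, 1.0, 0.7]
opening: -0.3
gripper_force: 0.0
```

Run:
```python
from h import *
p=robot.camera_params("wrist");im=robot.capture("wrist")[:,:,::-1];cv2.imwrite("pics/w1.png",im)
print(p["origin"],rot(p["attitude"]).round(2))
for n,X in dict(A=(600,-122,94),B=(572,-238,94),C=(484,-107,94),D=(460,-215,94)).items(): print(n,proj(p,X).round(0))
h=cv2.cvtColor(np.ascontiguousarray(im),cv2.COLOR_BGR2HSV).astype(int)
m=(h[...,0]<17)&(h[...,1]>70)&(h[...,2]>90)
for c,s in blobs(m,200,50000): print(c,s,plane(p,c,94).round(1))
```

```text
[436.0430667  -60.80768504 373.90811002] [[ 0.33 -0.91 -0.24]
 [ 0.94  0.32  0.09]
 [ 0.   -0.26  0.97]]
A [316. 302.]
B [193. 313.]
C [287. 184.]
D [162. 199.]
[69.5 67.8] [27, 47, 94, 55, 2248] [ 339.1 -235.9   94. ]
[278.8 186.1] [264, 173, 30, 27, 571] [ 483.2 -114.6   94. ]
[159.7 200. ] [146, 188, 28, 26, 552] [ 460.2 -217.3   94. ]
[ 15.1 290.2] [0, 277, 34, 27, 493] [ 494.3 -385.4   94. ]
```

View pics/w1.png

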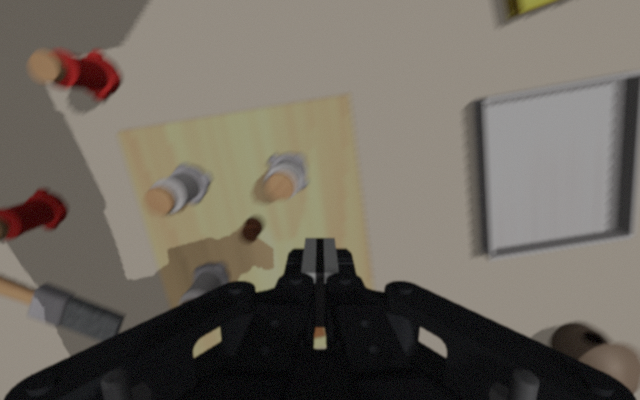

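The picture shows knobs C at (279,186) and D at (160,200), the seal at (252,229), and the fingers hiding A and B. The tray is at the right, (485–635, 80–255). I'll capture again now that the arm is at rest.

```bash
cat >> h.py <<'E'
def look():
    p=robot.camera_params("wrist");im=np.ascontiguousarray(robot.capture("wrist")[:,:,::-1])
    h=cv2.cvtColor(im,cv2.COLOR_BGR2HSV).astype(int)
    m=(h[...,0]<17)&(h[...,1]>70)&(h[...,2]>90)
    for c,s in blobs(m,200,4000): print(c,s,plane(p,c,94).round(1))
    return p,im
E
python3 - <<'E'
from h import *
print(robot.state()["ee_pos"])
p,im=look()
for uv in((482,98),(637,76),(634,236),(489,257)): print(plane(p,uv,26).round(0))
for uv in((252,229),): print(plane(p,uv,52).round(0))
E
```

```text
[500.04601087 -87.02652549 230.93963505]
[60.9 57.5] [36, 39, 51, 41, 1348] [ 332.7 -244.4   94. ]
[109.8  65.6] [90, 41, 38, 52, 591] [ 350.9 -211.1   94. ]
[289.8 176.5] [275, 162, 30, 29, 621] [ 481.7 -109.2   94. ]
[167.4 191.8] [153, 178, 29, 28, 625] [ 458.6 -214.3   94. ]
[ 16.6 215. ] [0, 201, 28, 32, 315] [ 432.7 -350.2   94. ]
[ 18.1 283.2] [0, 269, 40, 29, 530] [ 491.2 -386.8   94. ]
[482.  90.  26.]
[513. 238.  26.]
[684. 218.  26.]
[655.  60.  26.]
[ 526. -172.   52.]
```

Emit:
carry_out:
  series:
    - {"travel": [5, -13, 30], "rot": [0, 0, 0]}
    - {"travel": [5, -13.5, 35], "rot": [0, 0, 0]}
    - {"travel": [0, 0, 35], "rot": [0, 0, 0]}
    - {"travel": [0, 0, 23], "rot": [0, 0, 0]}
    - {"travel": [0, 0, 4], "rot": [0, 0, 0]}

```text
t: 2.2
ee_pos: [475.5, -99.7, 101.4]
eef_rot: [-0.003, 0.168, 0.986, 0.0]
force: [-0.5, 0.6, -0.0]
opening: 0.3
gripper_force: 0.0
```

Emit:
carry_out:
  series:
    - {"travel": [0, 0, 0], "rot": [0, 0, 0]}
    - {"travel": [0, 0, 0], "rot": [0, 0, 0]}
    - {"travel": [0, 0, 0], "rot": [0, 0, 0]}

```text
t: 2.5
ee_pos: [479.9, -100.8, 105.8]
eef_rot: [0.001, 0.168, 0.986, -0.0]
force: [0.1, -0.1, 0.1]
opening: -0.3
gripper_force: 0.0
```

Run:
```python
from h import *
s=robot.state();print(s["ee_pos"],s["force"])
p,im=look();cv2.imwrite("pics/w2.png",im)
```

```text
[ 479.91933726 -100.8463889   105.80671875] [ 0.11182489 -0.1015315   0.13756204]
[23.6 69.1] [0, 26, 42, 77, 731] [ 359.3 -196.3   94. ]
[298.  240.2] [282, 229, 43, 32, 462] [ 473.9 -111.2   94. ]
[ 98.3 275.4] [74, 252, 49, 46, 1696] [ 458.1 -214.8   94. ]
```

View pics/w2.png

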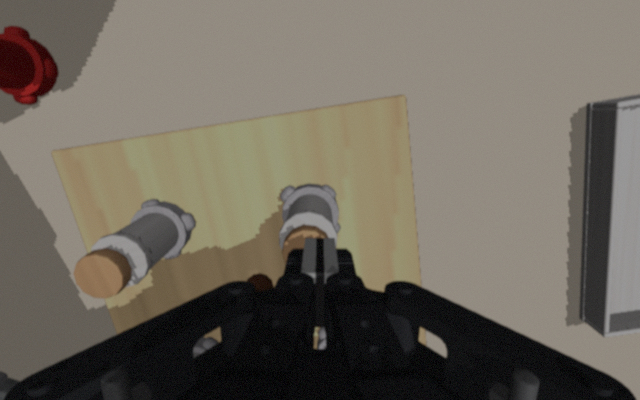

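Knob C shows just left of and below the fingers, at about (306,251). I need to shift about 8 mm to the right (-y), then press slowly.

Emit:
carry_out:
  series:
    - {"travel": [-4.5, -7, 0], "rot": [0, 0, 0]}
    - {"travel": [0, 0, 5], "rot": [0, 0, 0]}
    - {"travel": [0, 0, 4], "rot": [0, 0, 0]}
    - {"travel": [0, 0, 0], "rot": [0, 0, 0]}

```text
t: 2.95
ee_pos: [479.8, -108.9, 94.5]
eef_rot: [-0.001, 0.168, 0.986, 0.0]
force: [-1.3, -0.3, 0.1]
opening: 0.1
gripper_force: 0.0
```

Emit:
carry_out:
  series:
    - {"travel": [0, 0, 1], "rot": [0, 0, 0]}
    - {"travel": [0, 0, 1], "rot": [0, 0, 0]}

```text
t: 3.15
ee_pos: [480.7, -109.0, 94.0]
eef_rot: [0.0, 0.168, 0.986, -0.0]
force: [-3.5, -0.4, 12.5]
opening: 0.0
gripper_force: 5.8
```

Emit:
carry_out:
  series:
    - {"travel": [0, 0, 1], "rot": [0, 0, 0]}

```text
t: 3.25
ee_pos: [480.9, -109.0, 93.3]
eef_rot: [0.0, 0.168, 0.986, -0.0]
force: [-2.7, 0.0, 9.0]
opening: 0.2
gripper_force: 4.6
```

Emit:
carry_out:
  series:
    - {"travel": [0, 0, 0.7], "rot": [0, 0, 0]}

```text
t: 3.35
ee_pos: [480.8, -109.0, 92.4]
eef_rot: [0.0, 0.168, 0.986, -0.0]
force: [-2.3, -0.8, 6.2]
opening: 0.2
gripper_force: 3.3
```

Emit:
carry_out:
  series:
    - {"travel": [0, 0, 1], "rot": [0, 0, 0]}
    - {"travel": [0, 0, 1], "rot": [0, 0, 0]}
    - {"travel": [0, 0, 0.8], "rot": [0, 0, 0]}
    - {"travel": [0, 0, 0], "rot": [0, 0, 0]}

```text
t: 3.75
ee_pos: [480.4, -108.8, 88.5]
eef_rot: [-0.0, 0.168, 0.986, 0.0]
force: [-0.3, -0.5, 0.4]
opening: -0.1
gripper_force: 0.0
```

Emit:
carry_out:
  series:
    - {"travel": [0, 0, -15], "rot": [0, 0, 0]}
    - {"travel": [-5, -36, 0], "rot": [0, 0, 0]}
    - {"travel": [-5, -36, 0], "rot": [0, 0, 0]}
    - {"travel": [-4.5, -35.5, 0], "rot": [0, 0, 0]}
    - {"travel": [0, 0, 0], "rot": [0, 0, 0]}

```text
t: 4.25
ee_pos: [458.2, -218.5, 103.9]
eef_rot: [0.0, 0.17, 0.985, -0.001]
force: [0.0, 0.4, -0.4]
opening: -0.1
gripper_force: 0.0
```

Emit:
carry_out:
  series:
    - {"travel": [0, 0, 0], "rot": [0, 0, 0]}
    - {"travel": [0, 0, 0], "rot": [0, 0, 0]}

```text
t: 4.45
ee_pos: [458.5, -214.4, 103.6]
eef_rot: [-0.0, 0.168, 0.986, 0.0]
force: [0.5, -0.2, 0.3]
opening: -0.2
gripper_force: 0.0
```

Run:
```python
from h import *
s=robot.state();print(s["ee_pos"],s["force"])
p,im=look()
for X in((458.5,-214.7,94),(482,-109,86),s["ee_pos"]):print(proj(p,X))
cv2.imwrite("pics/w3.png",im)
```

```text
[ 458.5344448  -214.4241815   103.58007193] [ 0.5477165  -0.20738595  0.32126281]
[124.4  14.2] [96, 0, 55, 34, 1491] [ 334.1 -257.4   94. ]
[157.  29.] [121, 0, 54, 51, 928] [ 343.6 -247.2   94. ]
[191.4  41.5] [158, 0, 54, 74, 797] [ 352.7 -235.6   94. ]
[530.  216.9] [506, 191, 49, 48, 1617] [ 477.6 -114.5   94. ]
[100.  240.5] [64, 212, 60, 61, 837] [ 419.6 -316.3   94. ]
[318.2 234.1] [295, 219, 50, 30, 638] [ 452.  -213.9   94. ]
[ 44.2 270.5] [13, 252, 52, 48, 867] [ 424.6 -350.8   94. ]
[ 15.1 290.5] [0, 271, 35, 39, 1100] [ 429.5 -370.9   94. ]
[ 24.  355.3] [0, 338, 58, 32, 929] [ 465.1 -388.2   94. ]
[321.01904606 246.19072529]
[532.58970868 216.42191333]
[321.70718429 254.13430896]
```

View pics/w3.png

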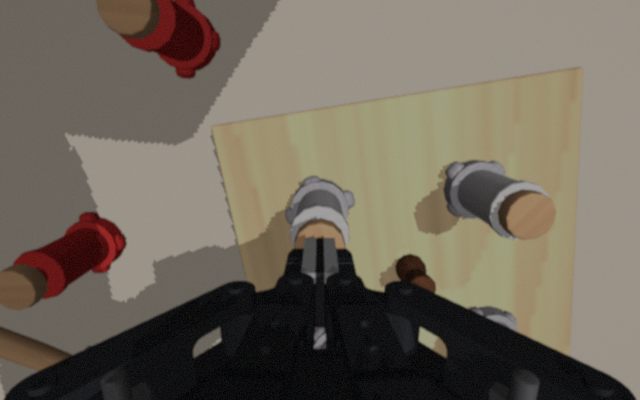

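Knob D is centred under the fingers at about (320,243). Knob C, at (530,217), matches a height of 86 mm, so it's clicked down. Pressing D next.

Emit:
carry_out:
  series:
    - {"travel": [0, 0, 4], "rot": [0, 0, 0]}
    - {"travel": [0, 0, 3.5], "rot": [0, 0, 0]}
    - {"travel": [0, 0, 0], "rot": [0, 0, 0]}

```text
t: 4.8
ee_pos: [458.3, -214.4, 95.6]
eef_rot: [-0.001, 0.168, 0.986, 0.0]
force: [-0.4, -0.0, -0.0]
opening: -0.0
gripper_force: 0.0
```

Emit:
carry_out:
  series:
    - {"travel": [0, 0, 1], "rot": [0, 0, 0]}
    - {"travel": [0, 0, 1], "rot": [0, 0, 0]}

```text
t: 5.0
ee_pos: [458.7, -215.0, 94.2]
eef_rot: [-0.0, 0.168, 0.986, 0.0]
force: [0.0, -0.2, 0.3]
opening: -0.0
gripper_force: 0.0
```

Emit:
carry_out:
  series:
    - {"travel": [0, 0, 1], "rot": [0, 0, 0]}

```text
t: 5.1
ee_pos: [459.1, -215.2, 94.0]
eef_rot: [0.001, 0.168, 0.986, -0.0]
force: [-3.0, 0.9, 11.5]
opening: -0.1
gripper_force: 5.9
```

Emit:
carry_out:
  series:
    - {"travel": [0, 0, 0.7], "rot": [0, 0, 0]}

```text
t: 5.2
ee_pos: [459.2, -215.3, 93.8]
eef_rot: [0.001, 0.168, 0.986, -0.0]
force: [-2.6, 1.2, 10.2]
opening: 0.2
gripper_force: 5.5
```

Emit:
carry_out:
  series:
    - {"travel": [0, 0, 1], "rot": [0, 0, 0]}
    - {"travel": [0, 0, 1], "rot": [0, 0, 0]}
    - {"travel": [0, 0, 1], "rot": [0, 0, 0]}
    - {"travel": [0, 0, 0], "rot": [0, 0, 0]}

```text
t: 5.6
ee_pos: [458.5, -215.2, 89.5]
eef_rot: [-0.0, 0.168, 0.986, -0.0]
force: [-0.4, 0.6, -0.3]
opening: -0.2
gripper_force: 0.0
```

Emit:
carry_out:
  series:
    - {"travel": [0, 0, -15], "rot": [0, 0, 0]}
    - {"travel": [-38, 5, 0], "rot": [0, 0, 0]}
    - {"travel": [-38, 5, 0], "rot": [0, 0, 0]}
    - {"travel": [-38, 4.5, 0], "rot": [0, 0, 0]}
    - {"travel": [0, 0, 0], "rot": [0, 0, 0]}

```text
t: 6.1
ee_pos: [575.5, -240.3, 104.1]
eef_rot: [0.002, 0.168, 0.986, -0.0]
force: [0.2, 0.1, 0.5]
opening: -0.3
gripper_force: 0.0
```

Emit:
carry_out:
  series:
    - {"travel": [0, 0, 0], "rot": [0, 0, 0]}
    - {"travel": [0, 0, 0], "rot": [0, 0, 0]}

```text
t: 6.3
ee_pos: [569.6, -238.9, 104.0]
eef_rot: [-0.001, 0.168, 0.986, 0.0]
force: [-0.7, 1.0, -0.4]
opening: -0.0
gripper_force: 0.0
```

Run:
```python
from h import *
s=robot.state();print(s["ee_pos"],s["force"])
p,im=look()
for X in((571,-239,94),(598,-123,94),(458.5,-215,86),s["ee_pos"]):print(proj(p,X))
cv2.imwrite("pics/w4.png",im)
```

```text
[ 569.63404151 -238.87869026  104.03184478] [-0.65551397  1.01912145 -0.35884032]
[284.4  12.9] [260, 0, 57, 29, 1062] [ 466.5 -219.1   94. ]
[52.8 87.4] [19, 51, 61, 74, 975] [ 460.3 -325.3   94. ]
[560.3 225.3] [535, 199, 52, 50, 1790] [ 598.1 -125.6   94. ]
[323.5 235.6] [298, 223, 48, 26, 521] [ 564.9 -236.2   94. ]
[ 10.4 241.4] [0, 228, 24, 27, 428] [ 516.4 -383.    94. ]
[464.9 288. ] [416, 267, 80, 44, 2036] [ 616.1 -177.1   94. ]
[322.25519391 248.28710323]
[565.54153826 223.38876054]
[288.60579155  -4.68197226]
[321.71219984 254.18752221]
```

View pics/w4.png

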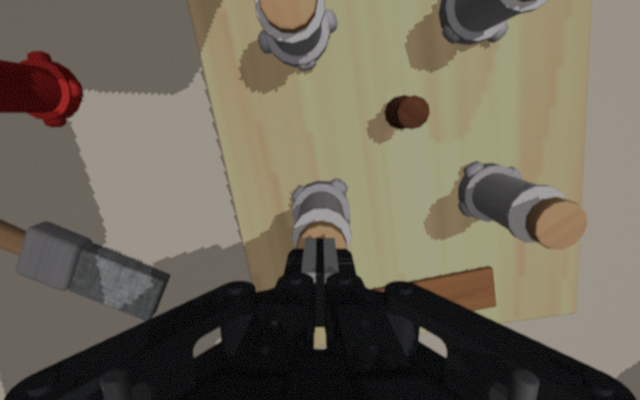

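Knob B is under the fingers at about (322,247), and knob A at (560,225) works out to (598,-125.5). Pressing B next.

Emit:
carry_out:
  series:
    - {"travel": [-1, 0, 4], "rot": [0, 0, 0]}
    - {"travel": [0, 0, 4], "rot": [0, 0, 0]}
    - {"travel": [0, 0, 0], "rot": [0, 0, 0]}

```text
t: 6.65
ee_pos: [571.0, -239.4, 96.0]
eef_rot: [-0.001, 0.168, 0.986, 0.0]
force: [-0.3, -0.2, 0.2]
opening: -0.1
gripper_force: 0.0
```

Emit:
carry_out:
  series:
    - {"travel": [0, 0, 1], "rot": [0, 0, 0]}
    - {"travel": [0, 0, 1], "rot": [0, 0, 0]}

```text
t: 6.85
ee_pos: [571.9, -239.6, 94.7]
eef_rot: [0.0, 0.168, 0.986, -0.0]
force: [0.0, -0.9, 0.1]
opening: -0.1
gripper_force: 0.0
```

Emit:
carry_out:
  series:
    - {"travel": [0, 0, 1], "rot": [0, 0, 0]}

```text
t: 6.95
ee_pos: [572.0, -239.7, 93.8]
eef_rot: [0.0, 0.168, 0.986, -0.0]
force: [-0.5, 0.1, 5.4]
opening: -0.1
gripper_force: 2.3
```

Emit:
carry_out:
  series:
    - {"travel": [0, 0, 0.7], "rot": [0, 0, 0]}

```text
t: 7.05
ee_pos: [572.1, -239.7, 93.3]
eef_rot: [0.0, 0.168, 0.986, -0.0]
force: [-1.9, 0.1, 3.7]
opening: -0.2
gripper_force: 2.0
```

Emit:
carry_out:
  series:
    - {"travel": [0, 0, 1], "rot": [0, 0, 0]}
    - {"travel": [0, 0, 1], "rot": [0, 0, 0]}
    - {"travel": [0, 0, 1], "rot": [0, 0, 0]}
    - {"travel": [0, 0, 0], "rot": [0, 0, 0]}

```text
t: 7.45
ee_pos: [571.7, -239.5, 89.4]
eef_rot: [-0.0, 0.168, 0.986, 0.0]
force: [0.6, 0.3, 0.2]
opening: 0.0
gripper_force: 0.0
```

B is tired: it peaked at 5.4 N and had already fallen to 3.7 N at 0.8 mm of travel. A is next.

Emit:
carry_out:
  series:
    - {"travel": [0, 0, -15], "rot": [0, 0, 0]}
    - {"travel": [4, 39, 0], "rot": [0, 0, 0]}
    - {"travel": [4, 39, 0], "rot": [0, 0, 0]}
    - {"travel": [4.5, 38.5, 0], "rot": [0, 0, 0]}
    - {"travel": [0, 0, 0], "rot": [0, 0, 0]}

```text
t: 7.95
ee_pos: [599.5, -121.4, 104.7]
eef_rot: [-0.0, 0.166, 0.986, 0.001]
force: [-0.9, -1.0, 0.6]
opening: -0.2
gripper_force: 0.0
```

Emit:
carry_out:
  series:
    - {"travel": [0, 0, 0], "rot": [0, 0, 0]}
    - {"travel": [0, 0, 0], "rot": [0, 0, 0]}

```text
t: 8.15
ee_pos: [598.5, -126.2, 104.7]
eef_rot: [-0.0, 0.168, 0.986, -0.0]
force: [0.4, -0.0, -0.2]
opening: 0.3
gripper_force: 0.0
```

Run:
```python
from h import *
s=robot.state();print(s["ee_pos"],s["force"])
p,im=look()
for X in((598,-125,94),(571,-239,86),s["ee_pos"]):print(proj(p,X))
cv2.imwrite("pics/w5.png",im)
```

```text
[ 598.50926209 -126.16727252  104.71997467] [ 0.38822603 -0.01185223 -0.16825087]
[27.3 24.9] [0, 0, 56, 54, 2503] [ 463.6 -209.9   94. ]
[269.1   8.5] [243, 0, 54, 22, 845] [ 491.6 -111.8   94. ]
[325.7 233.2] [299, 219, 50, 30, 783] [ 593.2 -122.2   94. ]
[103.4 259.4] [80, 237, 48, 45, 1616] [ 569.3 -232.4   94. ]
[323.45625754 243.53038024]
[103.47098201 259.511581  ]
[321.71257132 254.11502494]
```

View pics/w5.png

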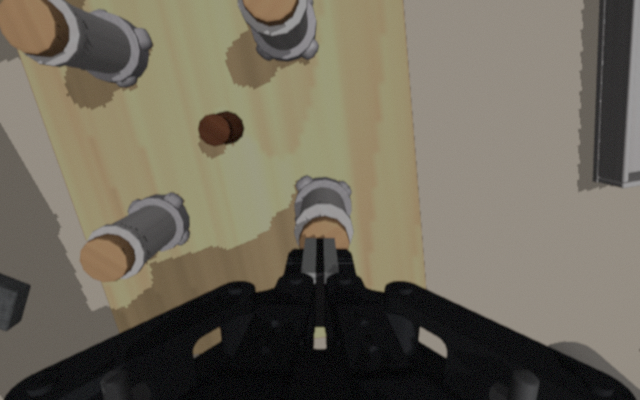

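Knob A is under the fingers at about (324,244). B at (103,259) lies exactly where a clicked-down knob at (571,-239) should be.

Emit:
carry_out:
  series:
    - {"travel": [0, 1, 4], "rot": [0, 0, 0]}
    - {"travel": [0, 0, 4.5], "rot": [0, 0, 0]}
    - {"travel": [0, 0, 0], "rot": [0, 0, 0]}

```text
t: 8.5
ee_pos: [598.2, -125.0, 95.4]
eef_rot: [-0.001, 0.169, 0.986, -0.0]
force: [-0.2, 0.7, 0.2]
opening: -0.2
gripper_force: 0.0
```

Emit:
carry_out:
  series:
    - {"travel": [0, 0, 1], "rot": [0, 0, 0]}
    - {"travel": [0, 0, 1], "rot": [0, 0, 0]}

```text
t: 8.7
ee_pos: [599.1, -124.8, 94.3]
eef_rot: [0.0, 0.168, 0.986, -0.0]
force: [0.5, 0.4, -0.1]
opening: 0.2
gripper_force: 0.0
```

Emit:
carry_out:
  series:
    - {"travel": [0, 0, 1], "rot": [0, 0, 0]}

```text
t: 8.8
ee_pos: [599.4, -124.8, 94.1]
eef_rot: [0.0, 0.168, 0.986, -0.0]
force: [-1.8, -0.2, 10.1]
opening: -0.4
gripper_force: 5.0
```

Emit:
carry_out:
  series:
    - {"travel": [0, 0, 0.7], "rot": [0, 0, 0]}

```text
t: 8.9
ee_pos: [599.6, -124.8, 94.1]
eef_rot: [0.001, 0.168, 0.986, -0.0]
force: [-2.8, 0.3, 11.6]
opening: 0.2
gripper_force: 5.9
```

Emit:
carry_out:
  series:
    - {"travel": [0, 0, 1], "rot": [0, 0, 0]}
    - {"travel": [0, 0, 1], "rot": [0, 0, 0]}
    - {"travel": [0, 0, 1], "rot": [0, 0, 0]}
    - {"travel": [0, 0, 0], "rot": [0, 0, 0]}

```text
t: 9.3
ee_pos: [599.2, -124.6, 89.8]
eef_rot: [0.0, 0.168, 0.986, 0.0]
force: [-0.0, -0.3, -0.2]
opening: -0.0
gripper_force: 0.0
```

All four are clicked down. Next I open the jaws and go over B.

Emit:
carry_out:
  series:
    - {"travel": [0, 0, -35], "rot": [0, 0, 0]}
    - {"travel": [0, 0, -20], "rot": [0, 0, 0]}
    - {"travel": [-4, -39, 0], "rot": [0, 0, 0]}
    - {"travel": [-4, -39, 0], "rot": [0, 0, 0]}
    - {"travel": [-3.5, -39.5, 0], "rot": [0, 0, 0]}
  jaw: 85

```text
t: 9.8
ee_pos: [570.9, -240.1, 144.8]
eef_rot: [0.0, 0.167, 0.986, -0.0]
force: [0.5, -0.3, -0.3]
opening: 72.4
gripper_force: 0.0
```

Emit:
carry_out:
  series:
    - {"travel": [0, 0, 0], "rot": [0, 0, 0]}
    - {"travel": [0, 0, 0], "rot": [0, 0, 0]}
    - {"travel": [0, 0, 0], "rot": [0, 0, 0]}

```text
t: 10.1
ee_pos: [571.0, -238.5, 144.4]
eef_rot: [-0.0, 0.168, 0.986, 0.0]
force: [1.0, 0.4, 0.6]
opening: 85.3
gripper_force: 0.0
```

Run:
```python
from h import *
s=robot.state();print(s["ee_pos"],s["force"],s["opening"])
p,im=look()
for X in((571,-239,86),(599,-125,86),s["ee_pos"]):print(proj(p,X))
cv2.imwrite("pics/w6.png",im)
```

```text
[ 571.04069412 -238.48538948  144.43684084] [1.02806278 0.44649761 0.56253509] 85.25035670937469
[288.5  23. ] [271, 0, 45, 44, 1164] [ 462.  -218.6   94. ]
[490.7   7.5] [470, 0, 42, 18, 465] [ 490.1 -116.3   94. ]
[38.5 85.8] [15, 59, 38, 54, 688] [ 445.7 -360.    94. ]
[92.7 87.1] [64, 59, 49, 58, 674] [ 456.2 -332.1   94. ]
[ 9.8 84.8] [0, 62, 25, 43, 802] [ 440.  -374.7   94. ]
[504.9 198.8] [486, 178, 39, 39, 1031] [ 595.1 -129.5   94. ]
[ 30.  214.8] [0, 195, 63, 39, 934] [ 509.  -405.1   94. ]
[319.3 217.1] [300, 198, 39, 37, 1053] [ 568.9 -238.9   94. ]
[458.4 255.4] [442, 245, 29, 29, 406] [ 622.  -164.4   94. ]
[388.3 276.6] [355, 254, 65, 45, 2056] [ 621.5 -210.4   94. ]
[320.30278934 216.2079474 ]
[506.2549945  198.94473219]
[321.75712564 254.17285673]
```

View pics/w6.png

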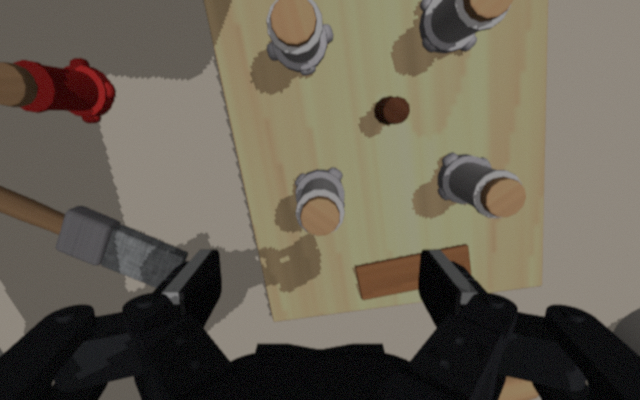

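Knob B at (319,217) is centred between the open fingers, and the rib and brush are clear of the finger paths. Descending to grip.

Emit:
carry_out:
  series:
    - {"travel": [0, 0, 25], "rot": [0, 0, 0]}
    - {"travel": [0, 0, 25], "rot": [0, 0, 0]}
    - {"travel": [0, 0, 25], "rot": [0, 0, 0]}
    - {"travel": [0, 0, 25], "rot": [0, 0, 0]}
    - {"travel": [0, 0, 9], "rot": [0, 0, 0]}

```text
t: 10.65
ee_pos: [569.5, -237.2, 33.1]
eef_rot: [-0.002, 0.167, 0.986, 0.001]
force: [-1.3, 0.8, 0.6]
opening: 84.7
gripper_force: 0.0
```

Emit:
carry_out:
  series:
    - {"travel": [0, 0, 0], "rot": [0, 0, 0]}
    - {"travel": [0, 0, 0], "rot": [0, 0, 0]}
    - {"travel": [0, 0, 0], "rot": [0, 0, 0]}

```text
t: 10.95
ee_pos: [572.2, -239.5, 37.3]
eef_rot: [0.001, 0.168, 0.986, -0.0]
force: [0.0, 0.0, -0.1]
opening: 84.8
gripper_force: 0.0
```

Emit:
carry_out:
  series:
    - {"travel": [0, 0, 0], "rot": [0, 0, 0]}
    - {"travel": [0, 0, 0], "rot": [0, 0, 0]}
    - {"travel": [0, 0, 0], "rot": [0, 0, 0]}
    - {"travel": [0, 0, 0], "rot": [0, 0, 0]}
    - {"travel": [0, 0, 0], "rot": [0, 0, 0]}
  jaw: 20

```text
t: 11.45
ee_pos: [571.3, -239.1, 36.1]
eef_rot: [0.0, 0.168, 0.986, 0.0]
force: [-0.6, 1.5, 4.1]
opening: 29.6
gripper_force: 58.7
```

Emit:
carry_out:
  series:
    - {"travel": [0, 0, 0], "rot": [0, 0, 0]}
    - {"travel": [0, 0, 0], "rot": [0, 0, 0]}
    - {"travel": [0, 0, 0], "rot": [0, 0, 0]}

```text
t: 11.75
ee_pos: [571.3, -239.0, 36.1]
eef_rot: [0.0, 0.168, 0.986, 0.0]
force: [-0.0, 2.7, 5.9]
opening: 29.4
gripper_force: 58.6
```

Emit:
carry_out:
  series:
    - {"travel": [0, 0, -10], "rot": [0, 0, 0]}
    - {"travel": [0, 0, -20], "rot": [0, 0, 0]}
    - {"travel": [0, 0, -25], "rot": [0, 0, 0]}
    - {"travel": [0, 0, -25], "rot": [0, 0, 0]}
    - {"travel": [0, 0, -25], "rot": [0, 0, 0]}

```text
t: 12.25
ee_pos: [570.3, -239.4, 141.5]
eef_rot: [-0.001, 0.168, 0.986, -0.0]
force: [0.8, 0.0, -2.0]
opening: 29.7
gripper_force: 59.2
```

Emit:
carry_out:
  series:
    - {"travel": [6, 19, 0], "rot": [0, 0, 0]}
    - {"travel": [9, 28, 0], "rot": [0, 0, 0]}
    - {"travel": [11, 33, 0], "rot": [0, 0, 0]}
    - {"travel": [11, 33, 0], "rot": [0, 0, 0]}
    - {"travel": [11, 33, 0], "rot": [0, 0, 0]}

```text
t: 12.75
ee_pos: [573.5, -84.7, 140.7]
eef_rot: [-0.0, 0.168, 0.986, -0.0]
force: [0.8, -0.6, -1.1]
opening: 29.5
gripper_force: 59.3
```

Emit:
carry_out:
  series:
    - {"travel": [11, 33, 0], "rot": [0, 0, 0]}
    - {"travel": [11, 33, 0], "rot": [0, 0, 0]}
    - {"travel": [11, 33, 0], "rot": [0, 0, 0]}
    - {"travel": [9, 28, 0], "rot": [0, 0, 0]}
    - {"travel": [6, 18, 0], "rot": [0, 0, 0]}

```text
t: 13.25
ee_pos: [576.4, 68.9, 140.7]
eef_rot: [-0.0, 0.167, 0.986, -0.0]
force: [-0.3, -0.9, -2.0]
opening: 29.4
gripper_force: 59.3
```

Emit:
carry_out:
  series:
    - {"travel": [8, 24, 0], "rot": [0, 0, 0]}
    - {"travel": [8, 24, 0], "rot": [0, 0, 0]}
    - {"travel": [5, 16, 0], "rot": [0, 0, 0]}
    - {"travel": [0, 0, 0], "rot": [0, 0, 0]}
    - {"travel": [0, 0, 0], "rot": [0, 0, 0]}

```text
t: 13.75
ee_pos: [578.1, 134.1, 140.6]
eef_rot: [-0.0, 0.168, 0.986, -0.001]
force: [-0.3, -1.1, -1.2]
opening: 29.5
gripper_force: 59.3
```

Run:
```python
from h import *
s=robot.state();print(s["ee_pos"],s["force"],s["opening"])
p,im=look()
cv2.imwrite("pics/w7.png",im)
```

```text
[578.06378935 134.13355383 140.57343126] [-0.262352   -1.14668154 -1.2450371 ] 29.547876285436722
[318.9 317.2] [281, 282, 77, 66, 3787] [639.4 111.   94. ]
```

View pics/w7.png

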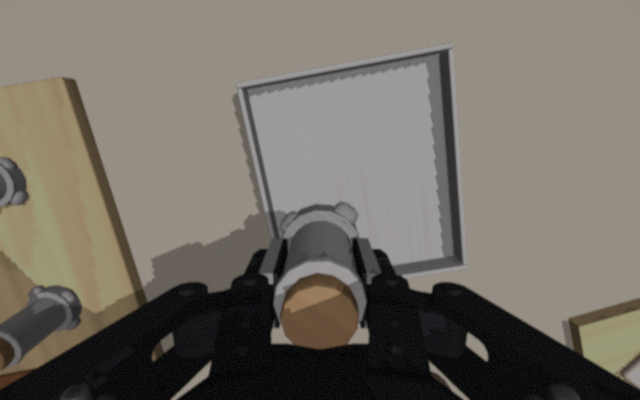

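The cutter is held upright with its knob down, over the near (right-hand) part of the tray. The tray rim corners are at (238,87), (452,46) and (466,268).

Run:
```python
from h import *
p=robot.camera_params("wrist")
q=[plane(p,u,26) for u in((238,87),(452,46),(466,268))];print(np.round(q,0),np.linalg.norm(q[1]-q[0]),np.linalg.norm(q[2]-q[1]))
c=(q[0]+q[2])/2;print("centre",c)
d=c-robot.state()["ee_pos"];M=rot(robot.state()["eef_rot"]);print(M.T@[d[0],d[1],0])
```

```text
[[481. 103.  26.]
 [506. 258.  26.]
 [680. 229.  26.]] 157.23103677343656 176.34726634066257
centre [580.22936608 165.98050232  26.        ]
[ 8.66306885e+00  3.11370539e+01 -2.90609199e-02]
```

Emit:
carry_out:
  series:
    - {"travel": [4, 15, 0], "rot": [0, 0, 0]}
    - {"travel": [4.5, 16, 10], "rot": [0, 0, 0]}
    - {"travel": [0, 0, 25], "rot": [0, 0, 0]}
    - {"travel": [0, 0, 25], "rot": [0, 0, 0]}
    - {"travel": [0, 0, 20], "rot": [0, 0, 0]}

```text
t: 14.3
ee_pos: [579.8, 167.3, 58.6]
eef_rot: [-0.001, 0.168, 0.986, -0.0]
force: [0.1, 0.1, -2.9]
opening: 29.4
gripper_force: 59.4
```

Emit:
carry_out:
  series:
    - {"travel": [0, 0, 14], "rot": [0, 0, 0]}
    - {"travel": [0, 0, 8], "rot": [0, 0, 0]}
    - {"travel": [0, 0, 4], "rot": [0, 0, 0]}
    - {"travel": [0, 0, 0], "rot": [0, 0, 0]}
    - {"travel": [0, 0, 0], "rot": [0, 0, 0]}

```text
t: 14.8
ee_pos: [581.2, 166.7, 35.5]
eef_rot: [0.001, 0.168, 0.986, 0.0]
force: [-0.2, -0.0, -0.4]
opening: 29.9
gripper_force: 59.4
```

Bottom of the cutter is about 11 mm above the floor.

Emit:
carry_out:
  series:
    - {"travel": [0, 0, 5], "rot": [0, 0, 0]}
    - {"travel": [0, 0, 3], "rot": [0, 0, 0]}
    - {"travel": [0, 0, 1.5], "rot": [0, 0, 0]}
    - {"travel": [0, 0, 0], "rot": [0, 0, 0]}

```text
t: 15.2
ee_pos: [580.3, 166.4, 24.9]
eef_rot: [-0.0, 0.168, 0.986, -0.0]
force: [-0.0, 1.0, -2.1]
opening: 29.5
gripper_force: 59.4
```

Emit:
carry_out:
  series:
    - {"travel": [0, 0, 0.7], "rot": [0, 0, 0]}
    - {"travel": [0, 0, 0.6], "rot": [0, 0, 0]}

```text
t: 15.4
ee_pos: [580.7, 166.6, 24.1]
eef_rot: [0.0, 0.168, 0.986, 0.0]
force: [-0.8, 0.9, 3.7]
opening: 29.8
gripper_force: 59.1
```

Emit:
carry_out:
  series:
    - {"travel": [0, 0, 0.5], "rot": [0, 0, 0]}
    - {"travel": [0, 0, 0], "rot": [0, 0, 0]}

```text
t: 15.6
ee_pos: [580.7, 166.6, 24.0]
eef_rot: [0.0, 0.168, 0.986, 0.0]
force: [-1.4, -0.5, 4.4]
opening: 29.4
gripper_force: 58.7
```

Emit:
carry_out:
  series:
    - {"travel": [0, 0, 0], "rot": [0, 0, 0]}
    - {"travel": [0, 0, 0], "rot": [0, 0, 0]}
    - {"travel": [0, 0, 0], "rot": [0, 0, 0]}
    - {"travel": [0, 0, 0], "rot": [0, 0, 0]}
    - {"travel": [0, 0, 0], "rot": [0, 0, 0]}
  jaw: 70

```text
t: 16.1
ee_pos: [580.5, 166.5, 23.3]
eef_rot: [-0.0, 0.168, 0.986, -0.0]
force: [0.3, 0.3, -0.5]
opening: 70.0
gripper_force: 0.0
```

Emit:
carry_out:
  series:
    - {"travel": [0, 0, -10], "rot": [0, 0, 0]}
    - {"travel": [0, 0, -20], "rot": [0, 0, 0]}
    - {"travel": [0, 0, -30], "rot": [0, 0, 0]}
    - {"travel": [0, 0, -35], "rot": [0, 0, 0]}
    - {"travel": [0, 0, -35], "rot": [0, 0, 0]}

```text
t: 16.6
ee_pos: [580.2, 166.5, 155.3]
eef_rot: [-0.0, 0.168, 0.986, -0.0]
force: [-0.2, 0.3, -0.9]
opening: 70.1
gripper_force: 0.0
```

Emit:
carry_out:
  series:
    - {"travel": [0, -20, -15], "rot": [0, 0, 0]}
    - {"travel": [0, -30, 0], "rot": [0, 0, 0]}
    - {"travel": [0, -30, 0], "rot": [0, 0, 0]}
    - {"travel": [0, 0, 0], "rot": [0, 0, 0]}
    - {"travel": [0, 0, 0], "rot": [0, 0, 0]}

```text
t: 17.1
ee_pos: [554.2, 90.7, 169.3]
eef_rot: [0.0, 0.169, 0.986, 0.0]
force: [-0.2, 0.6, -0.1]
opening: 70.2
gripper_force: 0.0
```

Run:
```python
from h import *
s=robot.state();print(s["ee_pos"],s["force"],s["opening"])
p,im=look()
for X in((580,167,74),(599,-125,86),(482,-109,86),(458.5,-215,86)):print(proj(p,X))
cv2.imwrite("pics/w8.png",np.hstack([im,]))
t=robot.capture("scene")[155:265,200:400,::-1]
cv2.imwrite("pics/w8.png",np.vstack([cv2.resize(im,(480,300)),cv2.resize(t,(480,264),interpolation=cv2.INTER_CUBIC)]))
```

```text
[554.15595374  90.70866487 169.25092924] [-0.19141011  0.6335974  -0.09134579] 70.24733761534688
[ 21.4 202.5] [4, 185, 36, 35, 929] [ 482.1 -100.4   94. ]
[427.1 202.2] [412, 185, 33, 32, 698] [574.1 160.5  94. ]
[429.0784467  199.42133536]
[ 84.46886596 342.82170963]
[ 20.58227198 203.19927994]
[-125.56141116  220.88328595]
```

View pics/w8.png

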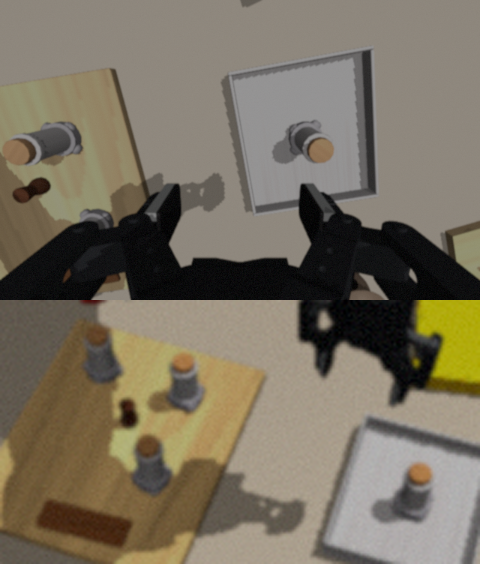

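The cutter stands upright in the tray with its knob at (427,202), matching the clicked-down height. The other three, the seal and the rib are in place on the board, and the gripper touches nothing. Handing in.

```bash
python3 -c "
from plant import robot
print(robot.hand_in())"
```

```text
the job is handed in; nothing more can be done
None
```

I handed the job in with all four cutters clicked down: the tired one (B, peak about 5 N against 10–12.5 N for the others) is upright in the repair tray and released, and the other three are still in place on the board; the hand-in returned no verdict.

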